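# Show the daisy sign to the table camera

## Robot

A 7-joint arm with a two-finger parallel gripper is mounted at the origin on the work surface. World frame = base frame: x ahead of the robot, y to its left, z up, the work surface at z = 0. Lengths are in m, angles in degrees, forces in N, time in s.
With the tool pointing down it reaches from about 0.425 to 0.875 m from the base axis. Payload 4.7 kg.
Tool frame: the origin (TCP) lies on the centre line of the jaws, within the pads' length; the fingertips stand env.nose_length ahead of it and the grasp point (between the pads) lies 8 mm behind it (env.nose_length is the distance from the TCP to the fingertips, in m); y points along the fingers, z is the direction in which the jaws open and shut, and the axes are right-handed (so a half turn about y gives the same grasp; the last joint's range is limited). The gripper opens to 87 mm and grips with 3 to 60 N. Pads are 19 mm wide; open, the fingers measure 117 mm over their backs; the gripper's body (75 mm by 190 mm) begins 51 mm behind the grasp point.
Start: joints at [-74.88, 18.392, -4.016, 83.108, 1.295, 78.541, -3.26], TCP at [0.161, 0.63, 0.234] pointing down, gripper open.
Joint ranges: [-163.93, 163.93], [-17.29, 119.83], [-79.2, 71.16], [3.27, 140.29], [-89.18, 269.18], [5.43, 117.66], [-154.24, 154.24]. Speed limits (degrees/s): [147.25, 147.25, 180, 180, 180, 180, 180].

## Interface

Orientations are given as [roll, pitch, yaw] about the fixed x, y, z axes, in that order (R = Rz(yaw) Ry(pitch) Rx(roll)).
In Python, from cell import env, read_camera, camera_info, job, models gives the robot as it stands.
- The arm moves only by the tool move_arm, never from a script. Its argument "moves" is a list of rows, each a list of 6 numbers: the shift along the tool's x, y, z in mm, then the turn, a rotation vector about the tool's x, y, z in degrees. In form: [[x, y, z, ax, ay, az], ...]. A call has 1 to 20 rows; each row is the pose to reach, as a shift and turn from the pose commanded when the call began, along the tool's axes at that moment; what a row does not reach only later rows make up. A row lasts 1/12 s, in which the tool goes at most 41.7 mm and 7.16 degrees, less where a joint would pass 70% of its speed; a pose out of reach is approached as far as the arm can. A call with a gripper value outside its range is refused whole. "claw" is the finger opening in mm, from 0 to 87, set as the call begins (left out, the last holds). The fingers move at their own pace and stop on an object; "newtons" is the grip in N (left out, the last holds). Time passes only in rows, so rows that repeat a pose let the fingers close. It gives the time, the measured TCP pose, the force and the opening at its end, in the units of the state.
- env.get_obs(): the state, without advancing time (a new reading comes with each control period).
- read_camera(name): name is "side" or "top" or "wrist"; returns (picture, depth): 480x640x3 uint8, red, green, blue; 480x640 float32, m along the optical axis (not along the pixel's ray), 0 where there is no reading.
- camera_info(name): a dict with "fx", "fy", "cx", "cy" (pixels), "R" (3x3) and "t" (3): a world point X has camera coordinates R X + t. Camera axes: x right, y down, z forward; pixel columns grow to the right and rows downward; lengths in m; the calibration is good to about 2 mm. A picture is of the moment at which its call begins: read the wrist's pose just before it. camera_info takes no time and is no camera call; for the wrist camera it gives the pose at the moment of the call.
- job.sign_off(): hands the job in, once; it reports no verdict.
Trained networks look in the newest picture that a camera, given by its name, has taken for a name from the list of things; names that differ only in an ending like _2 or _b are one class to them, and where a whole thing is asked for, a point or a joint stands for the part that bears it (a point fixed in the world has none). Each returns a list of dicts, best first, with "score" (0 to 1); they miss things now and then, are a little off and sometimes report something else, mostly with a low value. They report only what shows in the picture. A call takes as long as a camera call.
- models.spot_in(target, camera): "point" ([x, y, z] in m, in world coordinates, good to about 4 mm: the middle of the surface that is visible of it).
- models.cut_out(target, camera): "mask" (480x640 bool, what is visible of it).
The state is a dict: "time_s": time; "qpos": joint angles; "joint_velocities": joint speeds; "effort": joint torques, N m; "tool_pos": TCP position; "tool_rot": TCP orientation; "force": force on the tool from outside, world axes, zero at the start; "wrist_torque": the same for the moment, N m; "grip_width": finger opening in m.
Only numpy, scipy, OpenCV 4.12 (cv2) and the standard library are available. Lean on these libraries where they do the work, as an engineer would, in place of code of your own. Each camera call takes 0.05 s, during which the arm holds its last target.

## Task

Pull the daisy-shaped plywood sign up out of its slot in the drying rack and hold it in the air for the table camera: the middle of the daisy straight ahead of the lens along its tilted line of sight, 12 cm from it, with the white-petal side square to the lens and the tab at the top of the picture. Leave the other two signs in the rack and do not shift the camera. Finish while still gripping the sign there, steady: nothing is put down or let go.

Things in the scene. Friction and masses are not known exactly. Their poses are not given: they have to be found in the camera images.
- daisy_centre (a point): Centre, mid-thickness, of the daisy head (eight-petal scalloped round, 69 mm across) of an upright plywood sign 10 mm thick, 60 g, in a rack slot. Its tongue, 40 mm wide, ends 58 mm below; a tab reaches from 34 to 74 mm above. Axes: x = normal out of the front (raised white paper petals, 4 mm high; the back is bare plywood), y across, z up through the tab.
- daisy_tab (a point): Place to grip: middle of the daisy sign's tab, 54 mm above daisy_centre along the sign's z; same axes. The tab is 22 mm wide (y) and 10 mm thick (x), flat, free on all sides.
- lens (a point): Centre of the lens front: 38 mm round grey barrel on a black box 64 mm wide, 210 to 280 mm up. It looks along this frame's -x, which is tilted 20 degrees (0.35 rad) below level; y is level, z is the picture's up. A sign presented right has its x, y, z parallel to these and its centre at x = -0.12 m in this frame. Do not touch.
- square_centre (a point): Centre of the square sign (58 mm square head, otherwise made like the daisy sign, same tongue and tab), in another slot. To be left alone.
- house_centre (a point): Centre of the house-shaped sign (58 mm wide head with a pointed roof, same tongue and tab), in another slot. To be left alone.
- rack: Fixed drying rack: wooden block 70 x 250 (y) x 30 mm, origin under its centre. Three slots 22 mm deep, 85 mm apart along y, hold the signs by their tongues with 0.75 mm play a side; all fronts look to the rack's +x. Which sign stands in which slot varies.
- stand: Fixed camera stand; its origin lies on the table straight below the lens; the 18 mm column is 50 mm behind it on +x, 304 mm tall.

How it is judged:
By the outcome, as a careful person would: the job done as asked, in the order asked, and still so for the second after the job is handed in, while the arm keeps its last pose, push and grip.
It also fails if it takes over 46 s, if anything falls off the work surface, if the arm or the gripper's body presses on something with over 40 N, if the wrist force passes 120 N, or if a joint passes its speed limit or range.

## Working session

There is one attempt and no reset: what is moved stays moved. The work goes in short steps, Python scripts to look and compute and a tool call to move; the robot and the scene stay as the last step left them, time stands still between calls to the robot, and variables do not carry over. Pictures are saved under pics/ and viewed, and the job is handed in when it is done.

Besides the shell and the picture viewer there is one more tool, called after "Emit:" by a JSON object that holds its "fn" and its "kwargs". move_arm: Moves the arm, as the interface text tells. Its arguments: {"type":"object","properties":{"moves":{"type":"array","items":{"type":"array","items":{"type":"number"}}},"claw":{"type":"number"},"newtons":{"type":"number"}},"required":["moves"]}

```bash
ls; mkdir -p pics; python3 - <<'E'
from cell import env, read_camera, camera_info, job, models
import cv2,numpy as np
o=env.get_obs();print(o, env.nose_length)
for c in ["side","top","wrist"]:
    p,d=read_camera(c); cv2.imwrite(f"pics/a_{c}.png",p[:,:,::-1])
    i=camera_info(c);print(c,i)
    for t in ["daisy_centre","daisy_tab","lens","square_centre","house_centre","rack","stand"]:
        try: print(t,[(r['score'],np.round(r['point'],4)) for r in models.spot_in(t,c)[:2]])
        except Exception as e: print(t,e)
E
```

```text
pics
{'time_s': 0.0, 'qpos': array([-74.87769653,  18.43838516,  -4.01468436,  83.17363951,
         1.2940035 ,  78.54037926,  -3.26054682]), 'joint_velocities': array([-0.03063865, -0.04190685, -0.03111573, -0.0999146 , -0.01491631,
       -0.07236846,  0.10394931]), 'effort': array([ 5.95239356e-06, -4.91291428e+01, -4.04381733e-01, -3.12527275e+01,
       -6.40174979e-02,  4.36315709e-02,  1.88420381e-04]), 'tool_pos': array([0.16063034, 0.62930208, 0.23248007]), 'tool_rot': array([-9.01072224e+01, -4.97780896e-03, -1.43141268e+01]), 'force': array([-0.25229474, -0.52412583,  0.67760537]), 'wrist_torque': array([-0.02252778, -0.0150472 , -0.01412993]), 'grip_width': 0.08700322967470499} 0.011
side {'fx': 461.36146760775154, 'fy': 461.36146760775154, 'cx': 322.7278202793621, 'cy': 230.9184779771792, 'R': array([[ 0.99379827, -0.10884485,  0.02275532],
       [-0.04981661, -0.61875185, -0.78400539],
       [ 0.09941484,  0.7780096 , -0.6203368 ]]), 't': array([-0.53899854,  0.18845081,  0.90464672])}
daisy_centre [(0.87, array([ 0.5374, -0.2009,  0.0892]))]
daisy_tab [(0.84, array(
[... 850 characters left out ...]
1, array([ 0.5376, -0.1788,  0.0919]))]
lens [(0.62, array([0.5998, 0.4346, 0.296 ]))]
square_centre [(0.46, array([ 0.5324, -0.0946,  0.0972]))]
house_centre [(0.75, array([ 0.5482, -0.2595,  0.0872]))]
rack [(0.74, array([ 0.5416, -0.1815,  0.0291]))]
stand [(0.56, array([0.6037, 0.4509, 0.0862]))]
wrist {'fx': 379.3274151895242, 'fy': 379.3274151895242, 'cx': 321.1921538391463, 'cy': 237.63598069454676, 'R': array([[ 0.24744994,  0.96890018, -0.00098621],
       [ 0.94088113, -0.24005082,  0.23899434],
       [ 0.23132492, -0.06006704, -0.97102046]]), 't': array([-0.65036915, -0.02847116,  0.38952691])}
daisy_centre []
daisy_tab []
lens []
square_centre []
house_centre []
rack []
stand []
```

View images.

View pics/a_side.png

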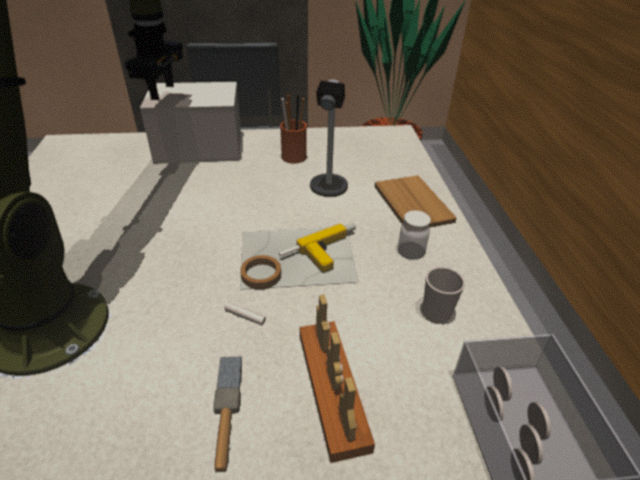

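View pics/a_top.png

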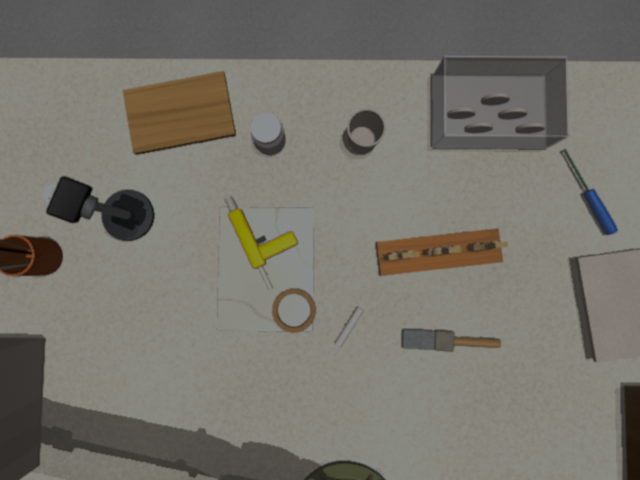

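View pics/a_wrist.png

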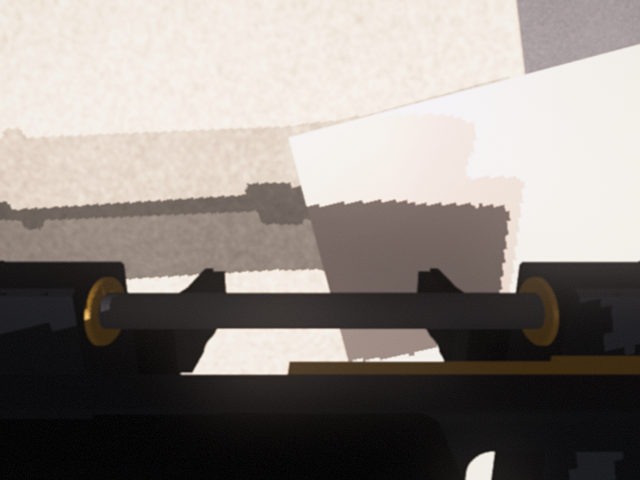

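```bash
python3 - <<'E'
import cv2,numpy as np
from cell import camera_info
a=cv2.imread("pics/a_top.png");s=cv2.imread("pics/a_side.png")
z=lambda im,x0,y0,x1,y1,f:cv2.resize(im[y0:y1,x0:x1],None,fx=f,fy=f,interpolation=cv2.INTER_CUBIC)
A=z(a,370,220,520,280,5);B=z(a,40,170,165,245,5);C=z(s,290,285,390,465,4); D=z(s,290,70,370,205,4)
cv2.imwrite("pics/z1.png",A);cv2.imwrite("pics/z2.png",B)
h=max(C.shape[0],D.shape[0]);E=np.zeros((h,C.shape[1]+D.shape[1],3),np.uint8);E[:C.shape[0],:C.shape[1]]=C;E[:D.shape[0],C.shape[1]:]=D
cv2.imwrite("pics/z3.png",cv2.resize(E,None,fx=.8,fy=.8))
for c in["side","top"]:
    i=camera_info(c);print(c,-i["R"].T@i["t"])
E
```

```text
side [ 0.45510849 -0.64588676  0.72119718]
top [0.50108895 0.06357535 1.04196168]
```

View pics/z1.png

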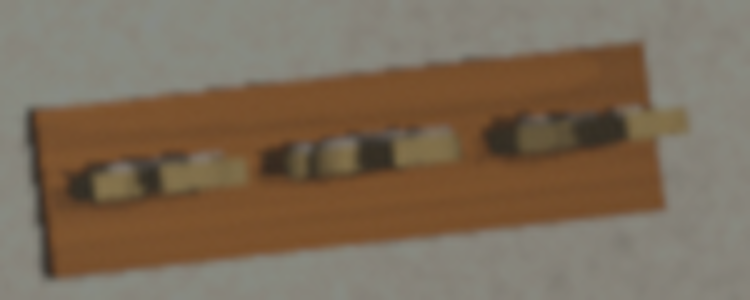

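View pics/z2.png

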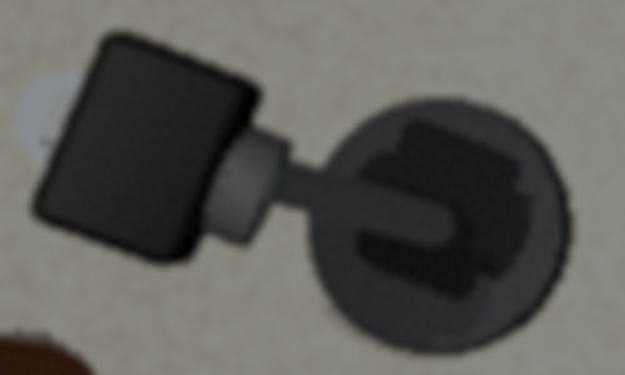

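View pics/z3.png

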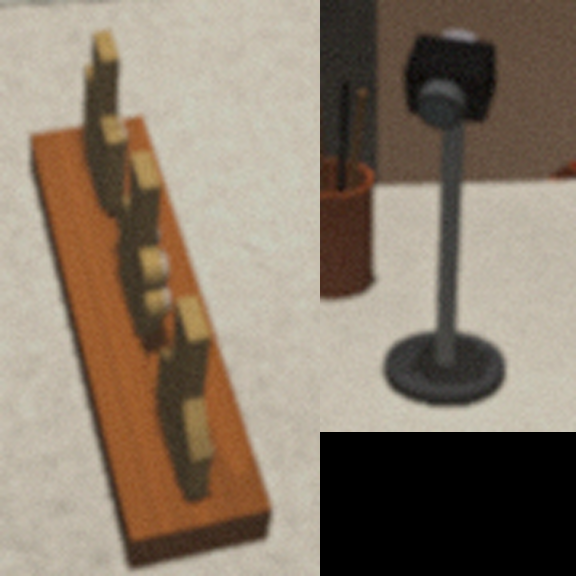

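```bash
cat > h.py <<'E'
import numpy as np,cv2
from cell import env, read_camera, camera_info, job, models
from scipy.spatial.transform import Rotation as Ro
def onz(i,u,v,z):
    d=i["R"].T@np.array([(u-i["cx"])/i["fx"],(v-i["cy"])/i["fy"],1]);c=-i["R"].T@i["t"]
    return c+d*(z-c[2])/d[2]
def proj(i,X):
    p=i["R"]@np.asarray(X)+i["t"];return np.array([i["fx"]*p[0]/p[2]+i["cx"],i["fy"]*p[1]/p[2]+i["cy"]])
def cloud(i,d):
    v,u=np.mgrid[:480,:640];P=np.stack([(u-i["cx"])/i["fx"]*d,(v-i["cy"])/i["fy"]*d,d],-1)
    return (P-i["t"])@i["R"]
def toolR(o): return Ro.from_euler('xyz',o["tool_rot"],degrees=True).as_matrix()
def move_to(o,p,R):
    T=toolR(o);return np.r_[T.T@(np.asarray(p)-o["tool_pos"])*1000, Ro.from_matrix(T.T@R).as_rotvec(degrees=True)]
E
python3 - <<'E'
from h import *
i=camera_info("top")
c=[onz(i,370+x/5,220+y/5,.03) for x,y in[(35,110),(640,42),(660,210),(50,275)]]
print(np.round(c,4),np.mean(c,0))
for a,b in((0,1),(3,2)):
    v=c[a]-c[b];print(np.degrees(np.arctan2(-v[0],v[1])))
# tabs top z .14 -> daisy tab in zoom about corners (393,130)-(460,160)
print([onz(i,370+x/5,220+y/5,.14) for x,y in[(393,150),(458,145)]])
R0=np.array
o=env.get_obs();print(o["time_s"],move_to(o,[.36,.36,.33],Ro.from_euler('xyz',[-90,0,-50],degrees=True).as_matrix()))
E
```

```text
[[ 0.5568 -0.0588  0.03  ]
 [ 0.5875 -0.305   0.03  ]
 [ 0.5191 -0.3122  0.03  ]
 [ 0.4897 -0.0651  0.03  ]] [ 0.53829121 -0.18527503  0.03      ]
7.090136723604818
6.785290180738514
[array([ 0.53774593, -0.17524582,  0.14      ]), array([ 0.53983825, -0.1987514 ,  0.14      ])]
1.2 [ 2.59808287e+02 -9.64108734e+01 -2.12203330e+02 -6.29064653e-03
  3.56892716e+01  1.14458031e-03]
```

Emit:
{"fn": "move_arm", "kwargs": {"moves": [[0,-40,0,0,0,0],[0,-75,0,0,0,0],[30,-96,-25,0,5,0],[65,-96,-53,0,10,0],[100,-96,-80,0,15,0],[132,-96,-108,0,20,0],[164,-96,-134,0,25,0],[196,-96,-160,0,30,0],[228,-96,-186,0,35,0],[260,-96,-212,0,36,0],[260,-96,-212,0,36,0]]}}

```text
time_s: 2.12
tool_pos: [0.366, 0.3528, 0.3305]
tool_rot: [-89.9, -0.2, -51.0]
force: [-0.1, -0.4, -0.1]
grip_width: 0.0867
```

```bash
python3 - <<'E'
from h import *
o=env.get_obs();i=camera_info("wrist");T=toolR(o)
print(o["time_s"],o["tool_pos"],o["tool_rot"],o["qpos"])
C=-i["R"].T@i["t"];print(C,"cam in tool",T.T@(C-o["tool_pos"]),"view dir in tool",T.T@i["R"][2])
R=Ro.from_euler('xyz',[-90,0,-83],degrees=True).as_matrix()
for p in ([.52,-.186,.30],[.45,-.17,.33]):
    o2=R@ (T.T@(C-o["tool_pos"]))+p; RR=(T.T@i["R"].T); RW=(R@RR).T; j=dict(i);j["R"]=RW;j["t"]=-RW@o2
    print(p,[proj(j,X) for X in([.538,-.186,.14],[.538,-.186,.066],[.55,-.27,.14],[.53,-.1,.14])])
    print(move_to(o,p,R))
E
```

```text
2.1167 [0.36600277 0.35279641 0.33046927] [-89.91040079  -0.18482266 -51.02657967] [-58.35774832  -1.01762913  11.14355286  94.24228694   0.39307757
  86.69405893  -8.26469275]
[0.32458776 0.40445969 0.48103701] cam in tool [-0.06572732 -0.1507799   0.00053232] view dir in tool [ 0.23984885  0.97080892 -0.00160448]
[0.52, -0.186, 0.3] [array([342.48041563, 227.3770403 ]), array([338.67158756, 211.9962058 ]), array([343.10086433, 320.33802414]), array([347.1772941 , 119.70943476])]
[ 5.15637805e+02  3.17899997e+01 -2.19208000e+02 -1.38831157e-01
  3.19735302e+01  1.55001236e-01]
[0.45, -0.17, 0.33] [array([413.03162217, 246.14299689]), array([397.60098229, 228.85061692]), array([409.74782384, 329.39453181]), array([421.63483342, 150.94982766])]
[ 4.59268680e+02  1.53868041e+00 -2.63518038e+02 -1.38831157e-01
  3.19735302e+01  1.55001236e-01]
```

Emit:
{"fn": "move_arm", "kwargs": {"moves": [[37,2,-18,0,2,0],[75,5,-36,0,5,0],[112,7,-54,0,7,0],[149,9,-71,0,9,0],[186,11,-89,0,11,0],[224,14,-107,0,14,0],[261,16,-125,0,16,0],[298,18,-143,0,18,0],[336,21,-161,0,21,0],[373,23,-179,0,23,0],[410,25,-196,0,25,0],[447,27,-214,0,27,0],[485,30,-232,0,30,0],[522,32,-250,0,32,0],[522,32,-250,0,32,0],[522,32,-250,0,32,0]]}}

```text
time_s: 3.45
tool_pos: [0.5007, -0.2038, 0.2972]
tool_rot: [-90.1, -0.1, -82.6]
force: [0.4, 0.9, 0.6]
grip_width: 0.0868
```

```bash
python3 - <<'E'
from h import *
o=env.get_obs();i=camera_info("wrist");p,d=read_camera("wrist")
print(o["time_s"],o["tool_pos"],o["tool_rot"])
np.savez("w1.npz",p=p,d=d,R=i["R"],t=i["t"])
cv2.imwrite("pics/w1.png",p[:,:,::-1])
for t in ["daisy_tab","daisy_centre","square_centre","house_centre"]:
    print(t,[(r['score'],np.round(r['point'],4),proj(i,r['point']).round()) for r in models.spot_in(t,"wrist")[:2]])
P=cloud(i,d);m=(P[...,2]>.13)&(P[...,2]<.15)&(d>0)&(np.abs(P[...,0]-.54)<.05)
n,l,s,c=cv2.connectedComponentsWithStats(m.astype(np.uint8))
for k in range(1,n):
    if s[k,4]>30: print(s[k],P[l==k].mean(0),P[l==k].min(0),P[l==k].max(0))
E
```

```text
3.45 [ 0.50067845 -0.20376112  0.29718183] [-90.09804787  -0.09186354 -82.61986362]
daisy_tab [(0.72, array([ 0.5398, -0.1828,  0.0995]), array([367., 199.]))]
daisy_centre [(0.93, array([ 0.5374, -0.1843,  0.0932]), array([363., 199.])), (0.56, array([ 0.5252, -0.1031,  0.0913]), array([364., 108.]))]
square_centre []
house_centre [(0.67, array([ 0.5443, -0.2615,  0.0763]), array([357., 272.]))]
[366  87  16  31 445] [ 0.52771299 -0.10272342  0.13903096] [ 0.52185667 -0.11404731  0.13014613] [ 0.53433968 -0.09132832  0.14208089]
[363 196  14  29 370] [ 0.53811172 -0.18631739  0.13895117] [ 0.53234738 -0.19792669  0.13002861] [ 0.54439087 -0.17521748  0.14184052]
```

View pics/w1.png

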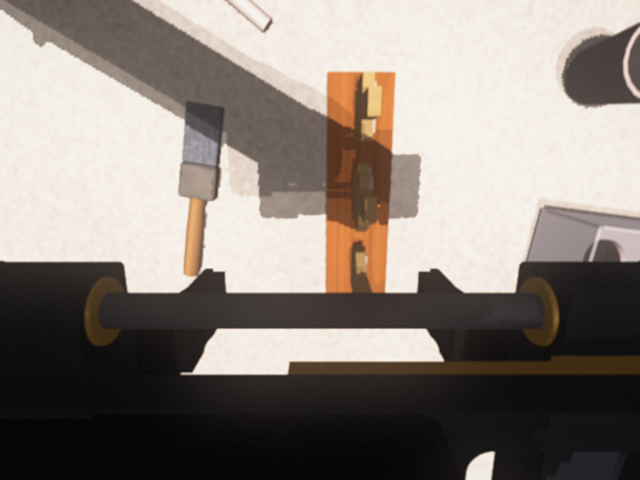

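```bash
python3 - <<'E'
from h import *
o=env.get_obs()
R=Ro.from_euler('xyz',[-90,0,-83],degrees=True).as_matrix()
for z in(.2,.115):print(move_to(o,[.538,-.1863,z],R).round(1))
E
```

```text
[-7.8 97.8 37.8 -0.   0.9 -0.1]
[-7.600e+00  1.828e+02  3.780e+01 -0.000e+00  9.000e-01 -1.000e-01]
```

Emit:
{"fn": "move_arm", "kwargs": {"moves": [[-3,30,12,0,0.6,0],[-6,64,26,0,0.6,0],[-8,98,38,0,0.6,0],[-8,98,38,0,0.6,0],[-8,98,38,0,0.6,0],[-8,98,38,0,0.6,0]], "claw": 60}}

```text
time_s: 4.2
tool_pos: [0.5381, -0.1884, 0.2013]
tool_rot: [-89.9, -0.0, -82.9]
force: [-0.1, 0.1, 1.1]
grip_width: 0.0615
```

```bash
python3 - <<'E'
from h import *
o=env.get_obs();i=camera_info("wrist");p,d=read_camera("wrist")
print(o["time_s"],o["tool_pos"],o["tool_rot"],o["joint_velocities"].round(1),o["force"])
cv2.imwrite("pics/w2.png",p[:,:,::-1])
P=cloud(i,d);m=(P[...,2]>.13)&(P[...,2]<.15)&(d>0)&(np.abs(P[...,0]-.54)<.03)&(np.abs(P[...,1]+.186)<.03)
Q=P[m];print(len(Q));
T=toolR(o)
if len(Q):
    print(Q.mean(0),Q.min(0),Q.max(0)); L=(Q-o["tool_pos"])@T*1000;print(L.mean(0),L.min(0),L.max(0))
    print(cv2.minAreaRect(Q[:,:2].astype(np.float32)*1000), cv2.minAreaRect(L[:,[0,2]].astype(np.float32)))
E
```

```text
4.2 [ 0.53808018 -0.18841514  0.20133908] [-8.99080083e+01 -3.16639403e-02 -8.28775570e+01] [ 0.3 -1.2  1.  -1.1 -0.2 -0.4  0.2] [-0.11437685  0.14417802  1.13980589]
679
[ 0.53863102 -0.18557963  0.139162  ] [ 0.53274867 -0.19785826  0.13009633] [ 0.54482148 -0.17493286  0.1414967 ]
[-2.77968494 62.1769191   0.79834418] [-12.97848703  59.83834641  -4.46945224] [ 9.39963286 71.2412397   5.66236926]
((538.5484619140625, -186.58348083496094), (10.104387283325195, 22.386207580566406), 6.963778972625732) ((-1.7947187423706055, 0.5862312316894531), (10.105270385742188, 22.38731575012207), 89.87315368652344)
```

View pics/w2.png

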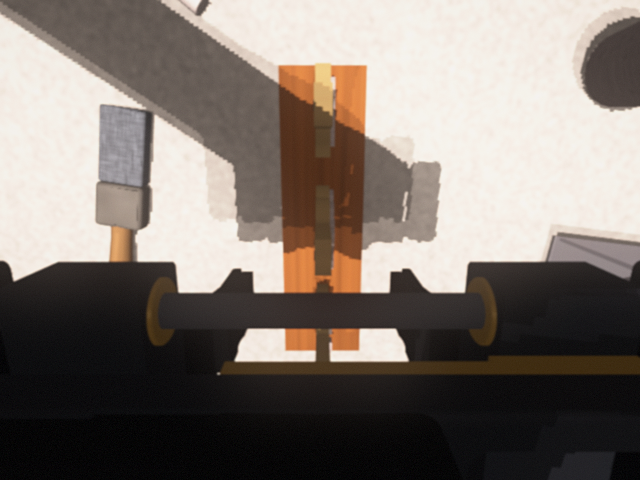

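Emit:
{"fn": "move_arm", "kwargs": {"moves": [[-1,20,0.5,0,0,0],[-2,45,0.5,0,0,0],[-2,68,0.5,0,0,0],[-2,80,0.5,0,0,0],[-2,86,0.5,0,0,0],[-2,86,0.5,0,0,0],[-2,86,0.5,0,0,0],[-2,86,0.5,0,0,0]]}}

```text
time_s: 4.92
tool_pos: [0.5391, -0.1866, 0.1153]
tool_rot: [-89.8, -0.0, -82.9]
force: [0.6, -0.9, 0.8]
grip_width: 0.0601
```

Emit:
{"fn": "move_arm", "kwargs": {"moves": [[0,0,0,0,0,0],[0,0,0,0,0,0],[0,0,0,0,0,0],[0,0,0,0,0,0],[0,0,0,0,0,0],[0,0,0,0,0,0],[0,0,0,0,0,0],[0,0,0,0,0,0],[0,0,0,0,0,0],[0,0,0,0,0,0]], "claw": 0, "newtons": 25}}

```text
time_s: 5.75
tool_pos: [0.538, -0.1861, 0.1135]
tool_rot: [-90.0, 0.0, -82.9]
force: [0.3, -0.2, -0.5]
grip_width: 0.0102
```

```bash
python3 - <<'E'
from h import *
o=env.get_obs();print(o)
p,d=read_camera("side");cv2.imwrite("pics/s2.png",cv2.resize(p[280:470,270:410,::-1],None,fx=3,fy=3))
E
```

```text
{'time_s': 5.75, 'qpos': array([-24.8031052 ,  18.1484888 ,  48.49285286, 104.58984452,
       -15.04879164,  63.95467734,  36.05585966]), 'joint_velocities': array([ 0.02311174, -0.10212924, -0.00407532, -0.00449338, -0.07844125,
       -0.0253138 , -0.05273968]), 'effort': array([ 7.77368150e-04, -3.39070058e+01,  7.41980150e+00, -2.77183861e+01,
       -2.20803201e-02,  8.58602207e-02, -3.43420925e-05]), 'tool_pos': array([ 0.53802113, -0.18613735,  0.11349453]), 'tool_rot': array([-9.00023282e+01,  2.29497482e-03, -8.29125265e+01]), 'force': array([ 0.32708519, -0.18474508, -0.52312649]), 'wrist_torque': array([-0.06017866,  0.03198235, -0.01333132]), 'grip_width': 0.010166627787075668}
```

View pics/s2.png

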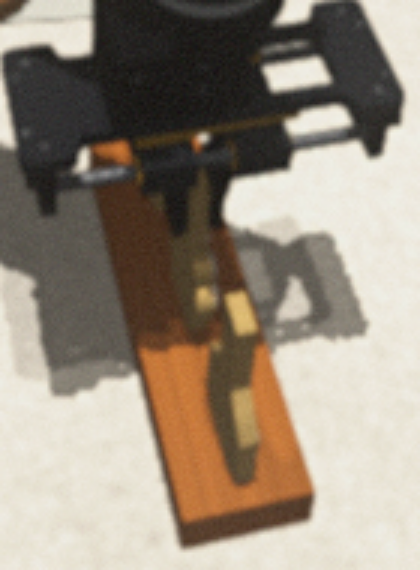

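Emit:
{"fn": "move_arm", "kwargs": {"moves": [[0,-4,0,0,0,0],[0,-10,0,0,0,0],[0,-17,0,0,0,0],[0,-25,0,0,0,0],[0,-35,0,0,0,0],[0,-50,0,0,0,0],[0,-70,0,0,0,0],[0,-90,0,0,0,0],[0,-112,0,0,0,0],[0,-135,0,0,0,0],[0,-160,0,0,0,0],[0,-180,0,0,0,0],[0,-195,0,0,0,0],[0,-200,0,0,0,0],[0,-200,0,0,0,0],[0,-200,0,0,0,0]]}}

```text
time_s: 7.13
tool_pos: [0.5378, -0.1862, 0.3133]
tool_rot: [-90.0, 0.0, -82.9]
force: [-1.2, 0.3, -0.8]
grip_width: 0.0095
```

```bash
python3 - <<'E'
from h import *
o=env.get_obs();print(o["time_s"],o["tool_pos"],o["tool_rot"],o["force"],o["grip_width"],o["qpos"])
for c in("side","top"):
    i=camera_info(c);p,d=read_camera(c);np.savez(f"l_{c}.npz",p=p,d=d);cv2.imwrite(f"pics/l_{c}.png",p[:,:,::-1])
    for t in ("lens","daisy_centre","stand"): print(c,t,[(r['score'],np.round(r['point'],4),proj(i,r['point']).round()) for r in models.spot_in(t,c)[:2]])
E
```

```text
7.1333 [ 0.53778434 -0.18615474  0.313298  ] [-9.00088643e+01  1.85638003e-02 -8.29198413e+01] [-1.23969817  0.34228221 -0.75508801] 0.009459198950378486 [-28.91311479   8.78554258  51.34475974  89.22490014  -6.88528079
  85.31184488  29.74900464]
side lens []
side daisy_centre [(0.81, array([ 0.539 , -0.1999,  0.2762]), array([341., 281.]))]
side stand []
top lens [(0.97, array([0.602 , 0.4376, 0.2969]), array([ 72., 199.])), (0.54, array([ 0.5351, -0.1677,  0.2881]), array([470., 248.]))]
top daisy_centre [(0.68, array([ 0.538 , -0.1668,  0.2944]), array([470., 246.]))]
top stand [(0.89, array([0.6057, 0.4474, 0.0843]), array([121., 213.]))]
```

View pics/l_side.png

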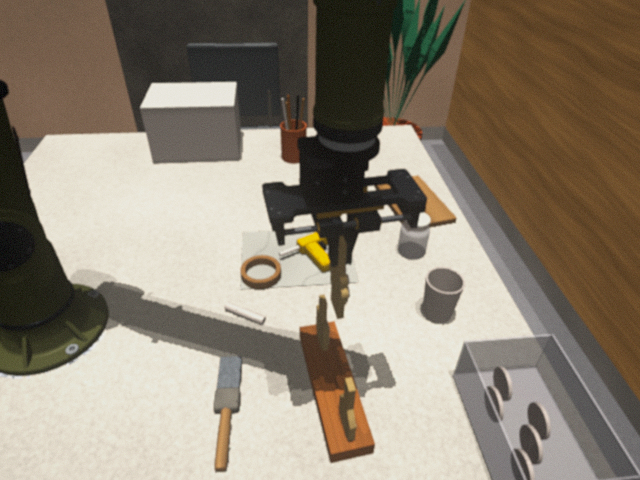

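View pics/l_top.png

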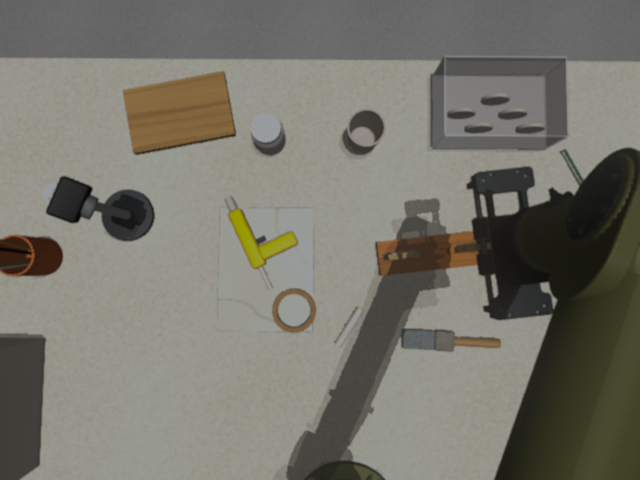

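```bash
python3 - <<'E'
from h import *
from cell import *
i=camera_info("top");D=np.load("l_top.npz");P=cloud(i,D["d"])
m=(D["d"]>0)&(P[...,2]>.2)&(np.hypot(P[...,0]-.6,P[...,1]-.44)<.1)
Q=P[m];print(len(Q),Q.min(0),Q.max(0))
pic=D["p"]
uv=np.argwhere(m);print(uv.min(0),uv.max(0))
# ransac plane
rng=np.random.default_rng(0);best=0
for _ in range(500):
    a=Q[rng.choice(len(Q),3,False)];n=np.cross(a[1]-a[0],a[2]-a[0]);n/=np.linalg.norm(n)+1e-12;n*=np.sign(n[2])
    k=np.abs((Q-a[0])@n)<.002
    if k.sum()>best and n[2]>.85:best=k.sum();K=k
B=Q[K];c=B.mean(0);n=np.linalg.svd(B-c)[2][2];n*=np.sign(n[2]);print(best,c,n,"tilt",np.degrees(np.arccos(n[2])),"yaw",np.degrees(np.arctan2(-n[1],-n[0])))
r=cv2.minAreaRect(B[:,:2].astype(np.float32)*1000);print(r)
S=P[...,2].copy()
np.set_printoptions(linewidth=250)
print((S[176:226:2,46:110:2]*1000).round().astype(int))
E
```

```text
1843 [0.56742477 0.40927187 0.25318083] [0.6392275  0.47837028 0.3114846 ]
[176  43] [222  98]
1030 [0.60153601 0.44356029 0.30031813] [-0.13145407 -0.32540087  0.9363942 ] tilt 20.545431967839225 yaw 68.00248530351058
((599.2713012695312, 437.9219970703125), (54.44129943847656, 62.691158294677734), 68.06787872314453)
[[   1    5    1    2    0    1    1    0  307  303  300   -1    2    0    3    1    2    3   -1    2    2    1   -1   -3   -3    1   -2    2    1   -1    1   -2]
 [  -1    2    2    0   -1   -1    3  308  307  306  302  303  300  272   -1   -2   -3   -4   -1   -1    0   -2    2 1042   -4    1   -1    1   -4   -4   -1    0]
 [   3   -1    3   -4    1   -2   -2  305  305  306  305  304  302  302  300  297   -3    2   -3    1    1    1    1    2    0   -1   -1   -1    0    1    0    0]
 [  -3   -1   -1    0    0   -3  307  308  304  304  306  306  303  301  300  299  297  296  272   -1    1    0   -2   -2   -1   -4   -4   -1   -1   -2    1    0]
 [   3    0  305  303  303  303  304  307  306  306  305  306  301  304  298  298  300  297  296  292  292   -3    1    0    0  
[... 2595 characters left out ...]
2   -3    0   -1    1   -3   14   13   13   12]
 [   0   -3   -1    1    0    0  296  300  298  298  297  297  299  299  291  289  274    0   -1   -2  271  275    0   -1    0    0   -2    0   12   12   17   12]
 [  -2   -3    0   -1   -3    1    1    0   -1  296  293  297  295  296  294  288  265    1   -2    0    1   -2    0   -2    2    0    2   -1   12   17   12   14]
 [  -3    0    2    0    0    1    0   -6    0   -2   -1   -2  292  295  290  266   -2    0   -2    1   -2    0    2    2    0   -2    2    0   10   12   12   14]
 [   2    0   -1    1    1    0   -1    2    1   -3   -4   -2    1    0   -2   -2   -1    3    0   -1    0   -2   -2    4    3    0   -2   -3    0   11   16   18]]
```

```bash
python3 - <<'E'
from h import *
i=camera_info("top");D=np.load("l_top.npz");P=cloud(i,D["d"])
m=(D["d"]>0)&(P[...,2]>.25)&(np.hypot(P[...,0]-.6,P[...,1]-.44)<.1)
Rl=Ro.from_euler('ZY',[68,-20],degrees=True).as_matrix();print(Rl)
L=P@Rl   # lens-axes coords
Q=L[m]; 
h,e=np.histogram(Q[:,2],bins=30);print(np.c_[e[:-1],h].round(4).tolist())
ztop=np.median(Q[:,2]);print("box top",ztop)
box=Q[np.abs(Q[:,2]-ztop)<.005];print("box x",np.percentile(box[:,0],[0,1,99,100]),"y",np.percentile(box[:,1],[0,1,99,100]))
xf=np.percentile(box[:,0],1)
b=Q[(Q[:,0]<xf-.006)]
print(len(b),b.min(0),b.max(0)); 
# fit cylinder along x: r=.019
from scipy.optimize import least_squares
s=least_squares(lambda p:np.hypot(b[:,1]-p[0],b[:,2]-p[1])-.019,[b[:,1].mean(),b[:,2].max()-.019],loss="soft_l1",f_scale=.002)
print(s.x,s.cost, np.abs(s.fun).mean())
r=np.hypot(b[:,1]-s.x[0],b[:,2]-s.x[1]);f=b[np.abs(r-.019)<.004];print("front x",np.percentile(f[:,0],[0,1,3,5]))
xl=np.percentile(f[:,0],2)
print("lens world",Rl@[xl,*s.x])
print("from box: y mid",np.mean(np.percentile(box[:,1],[0.5,99.5])))
E
```

```text
[[ 0.35201505 -0.92718385 -0.128123  ]
 [ 0.87126783  0.37460659 -0.31711555]
 [ 0.34202014  0.          0.93969262]]
[[0.0244, 5.0], [0.026, 0.0], [0.0275, 2.0], [0.029, 3.0], [0.0305, 1.0], [0.032, 2.0], [0.0335, 5.0], [0.035, 7.0], [0.0365, 6.0], [0.038, 6.0], [0.0396, 3.0], [0.0411, 6.0], [0.0426, 5.0], [0.0441, 8.0], [0.0456, 10.0], [0.0471, 9.0], [0.0486, 17.0], [0.0501, 14.0], [0.0516, 26.0], [0.0532, 28.0], [0.0547, 33.0], [0.0562, 92.0], [0.0577, 120.0], [0.0592, 116.0], [0.0607, 148.0], [0.0622, 325.0], [0.0637, 504.0], [0.0652, 269.0], [0.0668, 63.0], [0.0683, 10.0]]
box top 0.0634790734777907
box x [0.66420723 0.66622896 0.73282274 0.7367929 ] y [-0.42382507 -0.42270034 -0.36077496 -0.35954753]Traceback (most recent call last):
  File "<stdin>", line 12, in <module>
    return umr_minimum(a, axis, None, out, keepdims, initial, where)
ValueError: zero-size array to reduction operation minimum which has no identity
```

```bash
python3 - <<'E'
from h import *
from scipy.optimize import least_squares
i=camera_info("top");D=np.load("l_top.npz");P=cloud(i,D["d"])
m=(D["d"]>0)&(P[...,2]>.25)&(np.hypot(P[...,0]-.6,P[...,1]-.44)<.1)
Rl=Ro.from_euler('ZY',[68,-20],degrees=True).as_matrix()
Q=(P@Rl)[m]
for x in np.arange(.655,.74,.003):
    k=Q[np.abs(Q[:,0]-x)<.0015]
    if len(k):print(round(x,3),len(k),"y",k[:,1].min().round(4),k[:,1].max().round(4),"z p90",np.percentile(k[:,2],90).round(4))
for xm in(.68,.685):
    b=Q[(Q[:,0]<xm)&(Q[:,2]>.04)]
    s=least_squares(lambda p:np.hypot(b[:,1]-p[0],b[:,2]-p[1])-.019,[b[:,1].mean(),.04],loss="soft_l1",f_scale=.002)
    print(xm,len(b),s.x,np.abs(s.fun).mean(),np.percentile(b[:,0],[0,1,3,5]))
    print("lens world",Rl@[np.percentile(b[:,0],1),*s.x])
# side camera view unobstructed? check arm region
i2=camera_info("side");print(proj(i2,[.58,.40,.26]))
E
```

```text
0.664 67 y -0.4099 -0.3736 z p90 0.0589
0.667 49 y -0.411 -0.374 z p90 0.0608
0.67 50 y -0.4107 -0.3734 z p90 0.0611
0.673 51 y -0.4108 -0.3739 z p90 0.0607
0.676 48 y -0.4102 -0.3741 z p90 0.0612
0.679 119 y -0.4206 -0.3615 z p90 0.0625
0.682 99 y -0.4233 -0.3615 z p90 0.0659
0.685 90 y -0.4236 -0.36 z p90 0.0663
0.688 88 y -0.4237 -0.361 z p90 0.0661
0.691 88 y -0.4238 -0.3603 z p90 0.0663
0.694 97 y -0.4235 -0.3604 z p90 0.0665
0.697 90 y -0.4237 -0.36 z p90 0.0665
0.7 86 y -0.4226 -0.3604 z p90 0.0661
0.703 97 y -0.4235 -0.3595 z p90 0.0664
0.706 92 y -0.4236 -0.3602 z p90 0.0666
0.709 93 y -0.4233 -0.3598 z p90 0.0666
0.712 91 y -0.4234 -0.3603 z p90 0.0663
0.715 97 y -0.4225 -0.3594 z p90 0.0664
0.718 88 y -0.4232 -0.3599 z p90 0.0661
0.721 79 y -0.4216 -0.3617 z p90 0.0653
0.724 47 y -0.4204 -0.3673 z p90 0.0626
0.727 42 y -0.4056 -0.3759 z p90 0.0594
0.73 40 y -0.4045 -0.3779 z p90 0.0598
0.733 35 y -0.4029 -0.3799 z p90 0.0593
0.736 18 y -0.3983 -0.3837 z p90 0.0596
0.739 2 y -0.3938 -0.3906 z p90 0.058
0.68 336 [-0.39175364  0.04144072] 0.0023113557673492308 [0.66322187 0.66333119 0.66361297 0.66383127]
lens world [0.5914207  0.41804413 0.26581417]
0.685 491 [-0.39176557  0.04327793] 0.00450441028651325 [0.66322187 0.66338935 0.66376907 0.6640895 ]
lens world [0.59121685 0.41750773 0.26756047]
[322.63776126 109.88315441]
```

```bash
cat >> h.py <<'E'
Rl=Ro.from_euler('ZY',[68,-20],degrees=True).as_matrix()
lens=Rl@[.6635,-.392,.0415]
Rt=np.stack([-Rl[:,1],-Rl[:,2],Rl[:,0]],1)
off=np.array([.0003,.0475,0])
def tcp_for(back): return lens-Rl[:,0]*back-Rt@off
E
python3 - <<'E'
from h import *
print("lens",lens,"proj side",proj(camera_info("side"),lens),"top",proj(camera_info("top"),lens),np.linalg.det(Rt))
o=env.get_obs();print(o["tool_pos"],o["tool_rot"])
for b in(.12,.20):
    print(b,tcp_for(b),Ro.from_matrix(Rt).as_euler('xyz',degrees=True),move_to(o,tcp_for(b),Rt).round(1))
from scipy.spatial.transform import Slerp
E
```

```text
lens [0.59170095 0.41808012 0.26592761] proj side [326.66012284 104.38737495] top [ 93.93900224 208.60832109] 0.9999999999999998
[ 0.53787285 -0.18608743  0.31311044] [-9.00432471e+01  8.31760394e-03 -8.29137050e+01]
0.12 [0.54309515 0.29857738 0.26952059] [-70.   0. -22.] [-480.3   43.6   65.    18.1  -60.3   10.6]
0.2 [0.51493395 0.22887595 0.24215898] [-70.   0. -22.] [-414.6   71.    28.5   18.1  -60.3   10.6]
```

```bash
python3 - <<'E'
from h import *
s=cv2.imread("pics/a_side.png");f=16
im=cv2.resize(s[78:118,308:352],None,fx=f,fy=f,interpolation=cv2.INTER_CUBIC);im=cv2.convertScaleAbs(im,alpha=1.8,beta=10)
i=camera_info("side")
def dr(X,c):
    u,v=proj(i,X);cv2.circle(im,(int((u-308+.5)*f),int((v-78+.5)*f)),3,c,-1)
for a in np.arange(0,360,20):
    dr(lens+Rl@[0,.019*np.cos(np.radians(a)),.019*np.sin(np.radians(a))],(0,0,255))
dr(lens,(0,255,0))
for y,z in((-.032,.0225),(.032,.0225),(-.032,-.03),(.032,-.03)): dr(lens+Rl@[.017,y,z],(255,0,0))
cv2.imwrite("pics/zs.png",im)
E
```

```text
(no output)
```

View pics/zs.png

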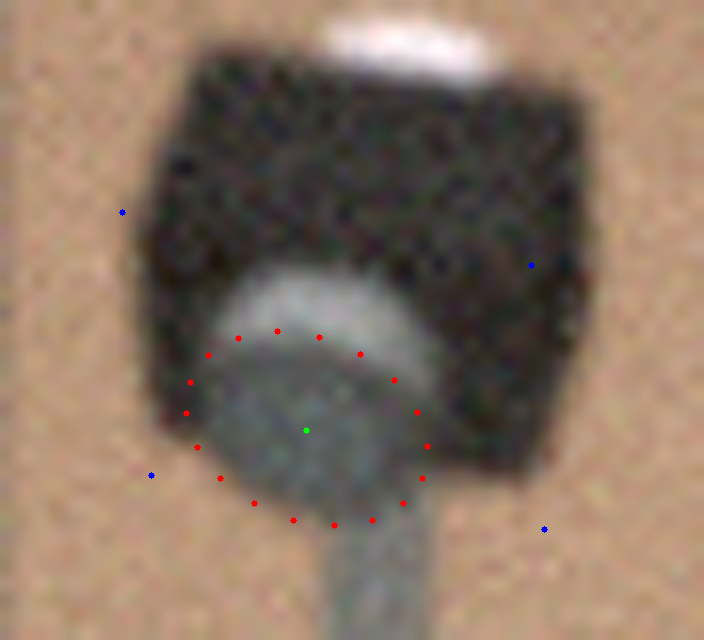

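```bash
sed -i 's/^lens=.*/lens=np.array([.593,.418,.266])/' h.py; python3 - <<'E'
from h import *
o=env.get_obs()
for b in(.12,.20): print(b,move_to(o,tcp_for(b),Rt).round(1))
E
```

```text
0.12 [-480.1   43.5   66.3   18.1  -60.3   10.6]
0.2 [-414.4   70.9   29.8   18.1  -60.3   10.6]
```

Emit:
{"fn": "move_arm", "kwargs": {"moves": [[-12,2,1,0.5,-1.8,0.3],[-33,6,2,1.4,-4.8,0.8],[-58,10,4,2.5,-8.4,1.5],[-87,15,6,3.8,-12.7,2.2],[-120,21,9,5.2,-17.5,3.1],[-153,26,11,6.7,-22.3,3.9],[-186,32,13,8.1,-27.1,4.8],[-220,38,16,9.6,-32,5.6],[-253,43,18,11,-36.8,6.5],[-286,49,21,12.5,-41.6,7.3],[-319,55,23,13.9,-46.4,8.2],[-348,60,25,15.2,-50.7,8.9],[-373,64,27,16.3,-54.3,9.5],[-394,67,28,17.2,-57.3,10.1],[-406,69,29,17.7,-59.1,10.4],[-414,71,30,18.1,-60.3,10.6],[-414,71,30,18.1,-60.3,10.6],[-414,71,30,18.1,-60.3,10.6],[-414,71,30,18.1,-60.3,10.6]]}}

```text
time_s: 9.12
tool_pos: [0.517, 0.2275, 0.2428]
tool_rot: [-70.0, -0.1, -22.1]
force: [0.4, -0.9, 0.1]
grip_width: 0.0094
```

```bash
python3 - <<'E'
from h import *
o=env.get_obs();print(o["time_s"],o["tool_pos"],o["tool_rot"],o["force"],o["grip_width"],o["qpos"].round(1))
print("target",tcp_for(.2),move_to(o,tcp_for(.2),Rt).round(1),move_to(o,tcp_for(.12),Rt).round(1))
for c in("side","top"):
    i=camera_info(c);p,d=read_camera(c);np.savez(f"m_{c}.npz",p=p,d=d);cv2.imwrite(f"pics/m_{c}.png",p[:,:,::-1])
    print([(r['score'],r['point'].round(4) if hasattr(r['point'],'round') else r['point']) for r in models.spot_in("daisy_centre",c)[:2]])
E
```

```text
9.1167 [0.51702319 0.22746526 0.24281847] [-6.99882568e+01 -6.31367930e-02 -2.20565117e+01] [ 0.35046235 -0.86141011  0.13241164] 0.00937233049195602 [-51.   -2.9  33.5 108.  -15.5  62.3  56.4]
target [0.51623299 0.22879583 0.24223137] [-1.2  0.9  0.7 -0.  -0.   0.1] [-1.3  0.9 80.7 -0.  -0.   0.1]
[(0.61, [0.5336, 0.2379, 0.1874]), (0.37, [0.5364, -0.2114, 0.0288])]
[]
```

View pics/m_side.png

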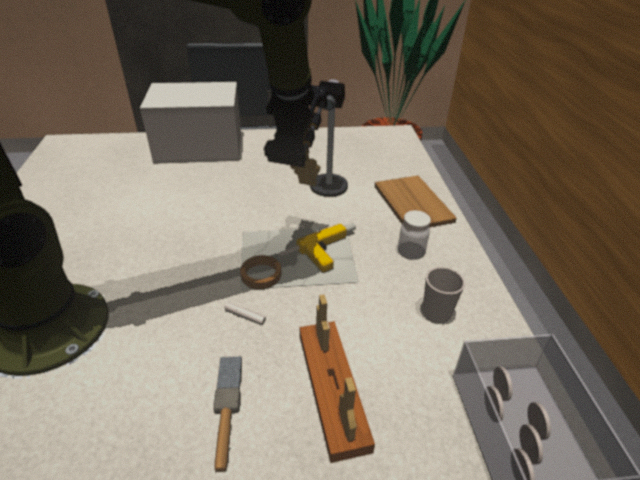

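View pics/m_top.png

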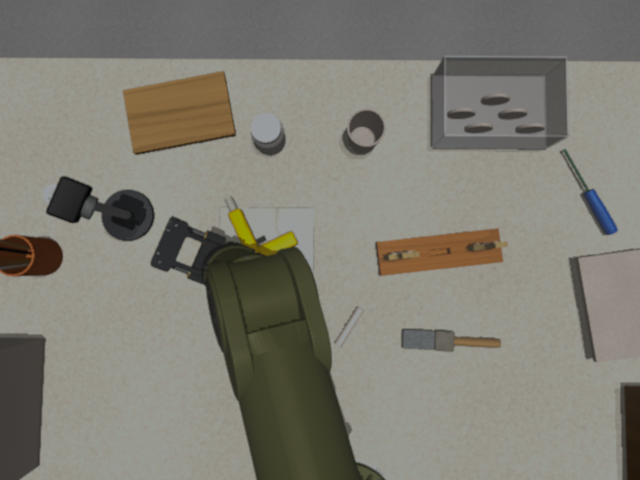

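```bash
cat > chk.py <<'E'
from h import *
import sys
def chk(name):
    o=env.get_obs();T=toolR(o)
    i=camera_info("side");D=np.load(name);P=cloud(i,D["d"])
    L=(P-o["tool_pos"])@T   # tool coords
    m=(D["d"]>0)&(np.abs(L[...,0])<.045)&(L[...,1]>.012)&(L[...,1]<.13)&(np.abs(L[...,2])<.012)
    Q=L[m]*1000;print(len(Q))
    c=np.median(Q,0);b=Q[np.abs(Q[:,2]-c[2])<3];c=b.mean(0);n=np.linalg.svd(b-c)[2][2];n*=np.sign(n[2])
    print("plane pt",c,"n",n,"tilt deg xy",np.degrees(n[:2]))
    for y in range(12,115,6):
        k=Q[np.abs(Q[:,1]-y)<3]
        if len(k):print(y,len(k),"x",k[:,0].min().round(1),k[:,0].max().round(1),"z",np.median(k[:,2]).round(1))
    print("ymax",np.percentile(Q[:,1],[95,99,100]))
    s=cv2.resize(D["p"][60:210,250:390,::-1],None,fx=4,fy=4,interpolation=cv2.INTER_CUBIC);cv2.imwrite("pics/"+name[:-4]+"_z.png",s)
chk(sys.argv[1])
E
python3 chk.py m_side.npz
```

```text
497
plane pt [ 4.32301424 63.05829649 -4.19362781] n [-0.00118853 -0.0017438   0.99999777] tilt deg xy [-0.06809798 -0.0999122 ]
12 3 x 9.3 12.0 z -3.9
18 18 x 8.2 22.9 z -0.8
24 34 x 5.3 28.2 z -3.3
30 23 x 5.3 28.5 z -4.8
36 22 x 4.0 30.4 z -4.0
42 40 x -14.9 35.4 z -3.7
48 52 x -32.5 35.4 z -4.5
54 41 x -33.3 32.7 z -3.9
60 42 x -29.4 27.7 z -4.1
66 37 x -25.7 27.8 z -3.9
72 36 x -25.7 26.5 z -4.3
78 28 x -19.2 20.6 z -4.3
84 29 x -18.1 21.3 z -4.2
90 34 x -18.3 20.6 z -4.3
96 24 x -19.6 21.0 z -4.1
102 25 x -17.4 20.7 z -3.6
108 9 x -13.3 19.5 z -2.6
ymax [101.29995214 105.7143701  108.98753259]
```

View pics/m_side_z.png

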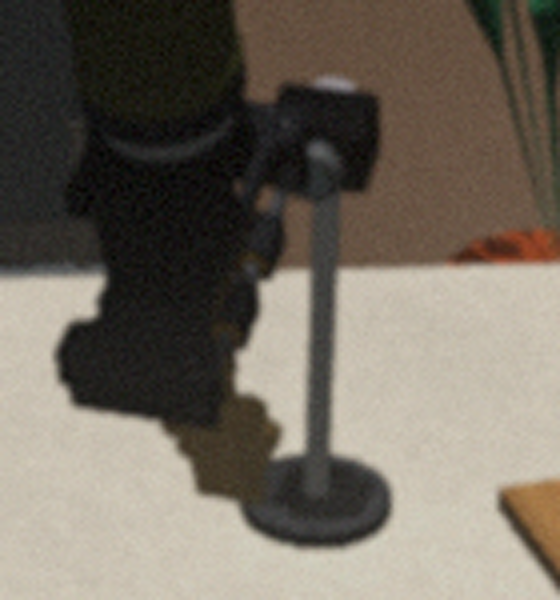

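Emit:
{"fn": "move_arm", "kwargs": {"moves": [[0,0,10,0,0,0],[-0.5,0.5,25,0,0,0],[-1,0.5,42,0,0,0.1],[-1.5,1,58,0,0,0.1],[-1.5,1,70,0,0,0.1],[-1.5,1,77,0,0,0.1],[-1.5,1,80.5,0,0,0.1],[-1.5,1,80.5,0,0,0.1],[-1.5,1,80.5,0,0,0.1],[-1.5,1,80.5,0,0,0.1],[-1.5,1,80.5,0,0,0.1]]}}

```text
time_s: 10.23
tool_pos: [0.5438, 0.2985, 0.269]
tool_rot: [-70.0, 0.1, -22.0]
force: [0.6, -0.3, -0.9]
grip_width: 0.0096
```

```bash
python3 - <<'E'
from h import *
rs=[]
for c in("side","top","wrist"):
    i=camera_info(c);p,d=read_camera(c);np.savez(f"n_{c}.npz",p=p,d=d);cv2.imwrite(f"pics/n_{c}.png",p[:,:,::-1])
    o=env.get_obs();print(o["time_s"],o["tool_pos"].round(4),o["tool_rot"].round(2),move_to(o,tcp_for(.12),Rt).round(1),o["force"].round(1),o["grip_width"],abs(o["joint_velocities"]).max())
E
python3 chk.py n_side.npz
python3 - <<'E'
from h import *
# stand still the same? compare box cloud in top before/after; lens-to-sign in side view
a=np.load("l_top.npz");b=np.load("n_top.npz")
i=camera_info("top")
for D in(a,b):
    P=cloud(i,D["d"]);m=(P[...,2]>.28)&(P[...,2]<.32)&(np.hypot(P[...,0]-.602,P[...,1]-.4436)<.03);print(m.sum(),P[m].mean(0))
E
```

```text
10.2833 [0.5438 0.2986 0.2691] [-69.99   0.07 -22.  ] [ 0.6 -0.4  0.3 -0.  -0.  -0.1] [ 0.5 -0.  -0.3] 0.009817806175568754 0.21097626133792505
10.3333 [0.5437 0.2988 0.2692] [-69.98   0.07 -21.99] [ 0.7 -0.4  0.1 -0.  -0.  -0.1] [0.5 0.4 0. ] 0.010017332360438511 0.16143842949054749
10.3833 [0.5437 0.2989 0.2692] [-6.998e+01  6.000e-02 -2.198e+01] [ 0.8 -0.4 -0.  -0.  -0.  -0.1] [-0.5 -0.3  0.3] 0.009761618751871974 0.2137942153466168
541
plane pt [ 2.67259781 60.62885414 -4.42650095] n [-0.00390631 -0.00440666  0.99998266] tilt deg xy [-0.22381527 -0.25248295]
12 2 x 10.7 11.6 z -2.1
18 12 x 10.8 23.8 z -2.0
24 31 x 6.8 27.7 z -2.2
30 29 x -24.0 27.9 z -4.9
36 42 x -27.3 30.7 z -4.5
42 59 x -32.1 35.0 z -4.1
48 59 x -33.8 35.5 z -4.5
54 48 x -31.9 31.2 z -4.6
60 39 x -27.5 28.2 z -4.4
66 41 x -26.0 27.9 z -4.3
72 33 x -23.1 24.7 z -4.6
78 27 x -20.1 20.0 z -4.2
84 31 x -17.9 21.0 z -4.2
90 24 x -15.8 20.7 z -4.2
96 28 x -19.0 20.6 z -4.3
102 28 x -20.4 20.5 z -4.0
108 8 x -18.0 20.2 z -4.0
ymax [100.6303288  105.36527035 106.60725386]
1388 [0.60148086 0.44249785 0.29874038]
1376 [0.60155705 0.4424828  0.29876721]
```

View pics/n_side_z.png

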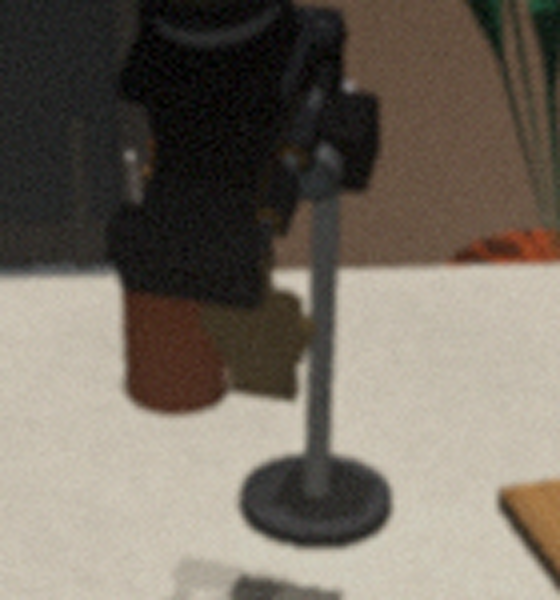

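View pics/n_top.png

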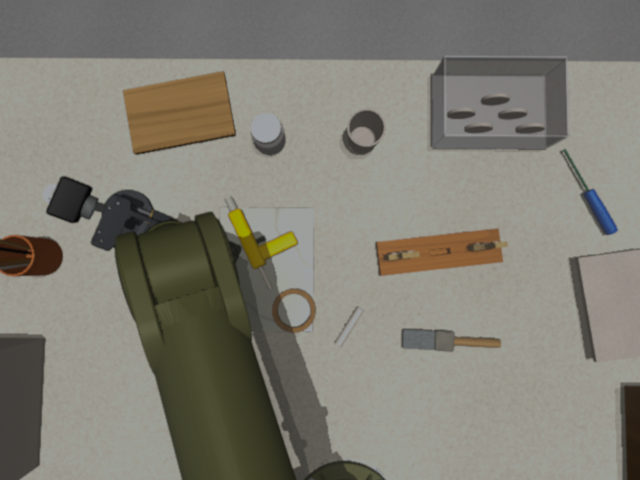

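View pics/n_wrist.png

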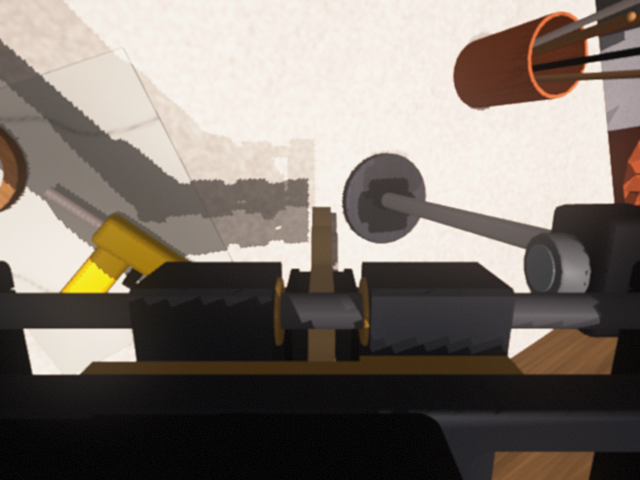

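```bash
python3 - <<'E'
from h import *
o=env.get_obs();T=toolR(o);i=camera_info("wrist");D=np.load("n_wrist.npz");P=cloud(i,D["d"])
L=(P-o["tool_pos"])@T*1000
np.set_printoptions(linewidth=200,suppress=True)
m=(D["d"]>0)&(L[...,2]>110)&(L[...,2]<190)&(abs(L[...,0])<60)&(L[...,1]<80)&(L[...,1]>0)
Q=L[m];print(len(Q),Q.min(0),Q.max(0))
print("pred",T.T@(lens-o["tool_pos"])*1000)
f=Q[(Q[:,2]<124)];print("front",len(f),f.min(0),f.max(0),f.mean(0),np.median(f[:,2]))
for u in (530,540,550,565,580): print(u,[L[v,u].round(1).tolist() for v in range(232,300,10)])
b=Q[(Q[:,2]>123)&(Q[:,2]<134)]
print(len(b),b.min(0),b.max(0))
from scipy.optimize import least_squares
s=least_squares(lambda p:np.hypot(b[:,0]-p[0],b[:,1]-p[1])-19,[0,47],loss="soft_l1",f_scale=1.);print("barrel axis x,y",s.x,abs(s.fun).mean())
# sign
m=(D["d"]>0)&(abs(L[...,2])<15)&(L[...,1]>25)&(L[...,1]<120)&(abs(L[...,0])<40);S=L[m];print("sign",len(S),S.min(0),S.max(0))
im=cv2.resize(D["p"][170:300,270:620,::-1],None,fx=2.2,fy=2.2);cv2.imwrite("pics/n_wz.png",im)
E
```

```text
9294 [-33.13588855  21.62439504 117.90664122] [ 30.76418452  68.95050746 174.56168077]
pred [  1.14034532  47.13124356 119.95225092]
front 2403 [-19.36303966  26.85698531 117.90664122] [ 16.40320643  65.94604609 123.99963208] [ -3.32557271  41.98251112 119.86820939] 119.47245729408755
530 [[-6.5, 104.7, 144.3], [-11.3, 58.5, 119.0], [-5.7, 57.5, 119.2], [-0.1, 56.2, 119.3], [5.3, 54.5, 119.1], [11.0, 53.7, 119.4], [160.2, 407.9, 327.7]]
540 [[-8.1, 97.7, 147.1], [-13.5, 49.8, 119.6], [-8.5, 47.7, 119.1], [-3.4, 45.7, 118.7], [2.2, 45.5, 119.3], [7.2, 43.3, 118.8], [13.3, 44.2, 120.1]]
550 [[-9.1, 93.3, 151.0], [-15.8, 41.0, 119.6], [-10.8, 39.6, 119.4], [-6.4, 36.2, 118.1], [-0.6, 37.3, 119.6], [4.4, 36.0, 119.5], [9.1, 33.9, 119.0]]
565 [[-18.3, 53.3, 134.7], [-16.8, 37.1, 124.8], [-12.7, 33.0, 122.8], [-8.6, 29.2, 121.1], [-3.7, 28.4, 121.4], [1.3, 27.8, 121.8], [7.7, 30.3, 124.3]]
580 [[-21.0, 41.9, 134.9], [-16.8, 37.3, 132.6], [-12.8, 32.8, 130.2], [-8.4, 30.1, 129.2], [-3.9, 27.8, 128.4], [1.6, 28.3, 129.6], [7.6, 30.1, 131.7]]
1487 [-28.81854448  24.99269111 123.00688144] [  7.88392356  63.52319559 133.99890427]
barrel axis x,y [-0.88036096 47.08528417] 1.4120104922652852
sign 770 [-33.49822784  25.01846213  -4.62386597] [-0.73343937 48.57589436  9.31905693]
```

View pics/n_wz.png

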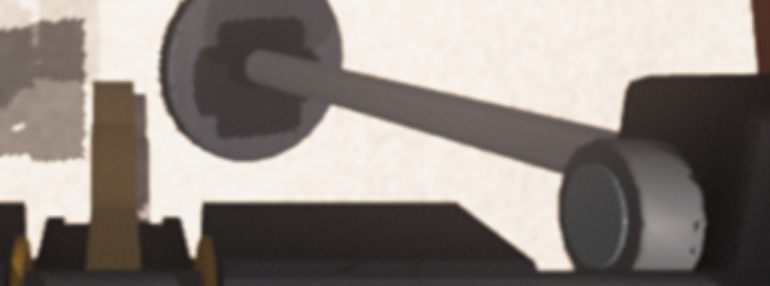

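```bash
python3 -c "
from cell import env,job
print(job.sign_off()); print(env.get_obs()['grip_width'])"
```

```text
the job is handed in; nothing more can be done
None
the job is handed in; nothing more can be done
```

The daisy sign is out of the rack and held in front of the table camera, gripped by its tab at 25 N. I handed the job in at about 10.4 s.

**Last checks:**
- **Distance and aim:** the wrist camera's depth put the lens front 119–120 mm ahead of the sign's mid-plane. The lens axis was about 0.5 mm off the daisy centre in height.
- **Squareness:** the side camera put the sign's back within 0.3° of the gripper's axes, and the gripper was within about 0.1° of the lens angles I measured (yaw 68°, tilt 20°). The white petals face the lens and the tab is up.
- **Grip and steadiness:** the fingers closed on 10 mm of tab, joint speeds were about 0.2°/s at most, and forces were about 1 N or less.
- **Rest of the scene:** the camera box had not moved (within 0.1 mm before and after), and the other two signs are still in the rack.

**Disagreement:** the views differ on the sideways position. The wrist camera puts the lens about 1.5–2 mm to one side of the daisy centre, while the top and side cameras put it about 0.6 mm to the other side. This is within the calibration error, so I left it uncorrected.

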